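# Set the nursery night light for the night

### The arm

A 7-joint arm with a two-finger parallel gripper is mounted at the origin on the work surface. World frame = base frame: x ahead of the robot, y to its left, z up, the work surface at z = 0. Lengths are in m, angles in rad, forces in N, time in s.
With the tool pointing down it reaches from about 0.425 to 0.875 m from the base axis. Payload 4.7 kg.
Tool frame: the origin (TCP) lies between the finger pads; the fingertips stand 11 mm ahead of it and the grasp point (between the pads) lies 8 mm behind it; z points along the fingers, y is the line along which they close (so a half turn about z gives the same grasp; the last joint's range is limited). The gripper opens to 87 mm and grips with 3 to 60 N. Pads are 19 mm wide; open, the fingers measure 117 mm over their backs; the gripper's body (75 mm by 190 mm) begins 51 mm behind the grasp point.
Start: joints at [1.274, 0.321, -0.07, 1.45, 0.023, 1.371, -0.057], TCP at [0.199, -0.619, 0.196] pointing down, gripper open.
Joint ranges: [-2.86, 2.86], [-0.3, 2.09], [-1.38, 1.24], [0.06, 2.45], [-1.56, 4.7], [0.09, 2.05], [-2.69, 2.69]. Speed limits (rad/s): [2.57, 2.57, 3.14, 3.14, 3.14, 3.14, 3.14].

### API

Orientations are given as a rotation vector (axis times angle).
In Python, from bench import ctrl gives the robot as it stands. The module is installed in compiled form; this text tells all that it offers.
- The arm moves only by the shell command python3 -m inch 'ROWS' [FORCE]. ROWS is JSON, a list of rows, each an object with "slide": the shift along the tool's x, y, z scaled (see below), a list of three; "angular": the turn, a rotation vector about the tool's x, y, z scaled (see below), a list of three; "claw": the opening, from -1 (shut) to 1 (fully open). In form: [{"slide": [tx, ty, tz], "angular": [rx, ry, rz], "claw": claw}, ...]. A call has 1 to 10 rows; each row is the pose to reach, as a shift and turn from the pose commanded when the call began, along the tool's axes at that moment; what a row does not reach only later rows make up. The controller multiplies each number of a shift by 0.25 m and each number of a turn by 30 degrees. A row lasts 1/10 s, in which the tool goes at most 50 mm and 8.59 degrees, less where a joint would pass 70% of its speed; a pose out of reach is approached as far as the arm can. A call with a number of a shift or a turn outside -1 to 1 is refused whole. A call with a gripper value outside its range is refused whole. The fingers move at their own pace and stop on an object; FORCE is the grip in N (left out, the last holds). Time passes only in rows, so rows that repeat a pose let the fingers close. It gives the time, the measured TCP pose, the force, the opening and the grip force at its end, in the units of the state.
- ctrl.get_state(): the state, without advancing time (a new reading comes with each control period).
- ctrl.get_image(name): name is "side" or "top"; returns a dict with "color" (480x640x3 uint8, red, green, blue), "depth" (480x640 float32, m along the optical axis (not along the pixel's ray), 0 where there is no reading), "camera_matrix" (3x3 intrinsics, pixels), "extrinsics" (4x4, takes a point from camera to world coordinates). Camera axes: x right, y up, looking along -z (the intrinsics and any distortion apply to the point x, -y, -z); pixel columns grow to the right and rows downward; lengths in m; the calibration is good to about 2 mm. A picture is of the moment at which its call begins.
- ctrl.close_job(): hands the job in; it is judged then, once.
Trained networks look in the newest picture that a camera, given by its name, has taken for a name from the list of things; names that differ only in an ending like _2 or _b are one class to them, and where a whole thing is asked for, a point or a joint stands for the part that bears it (a point fixed in the world has none). Each returns a list of dicts, best first, with "confidence" (0 to 1); they miss things now and then, are a little off and sometimes report something else, mostly with a low value. They report only what shows in the picture. A call takes as long as a camera call.
- ctrl.find_in(query, camera): "bbox" ([centre column, centre row, width, height] in pixels, round what is visible of it).
- ctrl.outline_of(query, camera): "mask" (480x640 bool, what is visible of it) and "bbox" ([centre column, centre row, width, height] in pixels, round what is visible of it).
The state is a dict: "time": time; "joint_positions": joint angles; "qd": joint speeds; "joint_torque": joint torques, N m; "position": TCP position; "tool_rot": TCP orientation; "ft_force": force on the tool from outside, world axes, zero at the start; "torque": the same for the moment, N m; "grip_width": opening from 0.0 (shut) to 1.0 (fully open); "grip_force": force on a finger pad.
Only numpy, scipy, OpenCV 4.12 (cv2) and the standard library are available. Lean on these libraries where they do the work, as an engineer would, in place of code of your own. Each camera call takes 0.05 s, during which the arm holds its last target. There are 200 camera calls.

### The job

Set the night light for the night. First lower the loose white shade over the round dome of the lamp, so that it sits level around the dome with its rim on the wooden base; set it down, do not drop it. Then turn the lamp's dial until its white pointer line stands at the long mark, and leave the china animals and the toy car where they are.

Things in the scene. Friction and masses are not known exactly. Their poses are not given: they have to be found in the camera images.
- lamp: Night light, fixed to the table: a light-wood base block 150 (x) x 340 (y) x 50 mm high. Origin: centre of its underside, on the table; z up, -x is its front. On top, 95 mm from the centre towards +y, stands a white dome; 95 mm towards -y, the dial.
- dome_foot (a point): Centre of the foot of the lamp's white dome, on the base's top face, 50 mm above the table. The dome is a solid rounded cone: 100 mm diameter at the foot, 84 mm at 44 mm height, 57 mm high. A grey ring 144 mm in diameter is printed around it.
- shade: Loose white shade, about 0.18 kg: an upside-down bowl, open below, 122 mm diameter at the rim, 86 mm at the top, 68 mm high, wall 5 mm (inside: about 112 mm wide at the rim, 62 mm deep), with a round light-wood finial (26 mm diameter, 35 mm tall) upright on its top to grip by. Origin: centre of its rim plane, on the table at the start; z up. Over the dome its rim rests on the base's top face.
- finial_top (a point): Top centre of the shade's finial, 103 mm above the rim plane.
- dial (a joint): Angle of the dimmer dial in rad: 0 at its anticlockwise stop, growing clockwise seen from above, up to 4.71. It is 2.62 when the pointer is at the long mark; short marks every 0.524 rad. It starts anticlockwise of the long mark, and stays where it is left.
- dial_grip (a point): On the dial's upright axis, 37 mm above the base's top (87 mm above the table). The dial is a dark-wood disc (68 mm diameter, its top 14 mm above the base's top) with an upright bar across it, 58 mm long, 14 mm thick, its top 7 mm above this point and its foot 23 mm below. This frame's x axis runs along the bar, towards the end with the white pointer line; z is up.
- dial_mark (a point): Outer end of the long black mark on the base's top face, 70 mm from the dial's axis, towards the lamp's front (-x). The mark runs radially from the dial, 27 mm long and 6 mm wide; the other marks are 8 mm long.
- swan: China swan, bystander, 65 mm across and 75 mm tall. Origin: centre of its foot.
- rabbit: China rabbit, bystander, 60 mm long and 80 mm tall. Origin: centre of its foot.
- toy_car: Wooden toy car, bystander, 90 mm long (its x), 62 mm wide, 61 mm tall. Origin: under its centre, on the table.

How it is judged:
On the way, in this order (a step that is already met when the one before it is completed fails the run):
1. the shade is set down over the dome, its rim on the base, and let go (z of shade in the frame of lamp between 0.045 and 0.055 m and horizontal distance between shade and dome_foot below 0.009 m and angle between shade's own z axis and vertical below 0.06 rad and z of finial_top in the frame of lamp above 0.14 m and contact force between the fingers and shade below 0.1 N), for 0.2 s.
2. the dial's pointer stands at the long mark (z of shade in the frame of lamp between 0.045 and 0.055 m and horizontal distance between shade and dome_foot below 0.009 m and angle between shade's own z axis and vertical below 0.06 rad and z of finial_top in the frame of lamp above 0.14 m and value of joint dial between 2.518 and 2.718 rad and velocity of joint dial between -0.05 and 0.05 rad/s), for 0.3 s.
At the end, for the whole second after the job is handed in: The shade stands level (within 0.06 rad) over the dome, its rim within 5 mm of the base's top face and its axis within 9 mm of the dome's, at rest and let go; the dial is let go and at rest with its pointer within 0.1 rad of the long mark (joint value 2.518 to 2.718) (all of step 2 and contact force between the fingers and shade below 0.1 N and contact force between the fingers and anything else below 0.1 N and linear speed of shade below 0.02 m/s); the robot touches nothing.
It fails at once if the shade falls freely from more than about 15 mm (linear speed of shade above 0.55 m/s and contact force between the fingers and shade below 0.1 N).
It fails at once if the china swan is shifted by more than 30 mm (distance of swan from where it was at the start of the episode above 0.03 m).
It fails at once if the china rabbit is shifted by more than 30 mm (distance of rabbit from where it was at the start of the episode above 0.03 m).
It fails at once if the wooden toy car is shifted by more than 30 mm (distance of toy_car from where it was at the start of the episode above 0.03 m).
It also fails if it takes over 56 s, if anything falls off the work surface, if the arm or the gripper's body presses on something with over 40 N, if the wrist force passes 120 N, or if a joint passes its speed limit or range.

## Working session

There is one attempt and no reset: what is moved stays moved. The work goes in short steps, Python scripts to look and compute and a shell command to move; the robot and the scene stay as the last step left them, time stands still between calls to the robot, and variables do not carry over. Pictures are saved under pics/ and viewed, at most 10 in all, crops included, and the job is handed in when it is done.

```bash
mkdir -p pics; cat > h.py <<'E'
import numpy as np, cv2
from bench import ctrl
from scipy.spatial.transform import Rotation as R
def snap(cam,fn=None):
    im=ctrl.get_image(cam)
    if fn: cv2.imwrite('pics/'+fn,im['color'][:,:,::-1])
    return im
def pts(im,mask=None):
    d=im['depth'];K=im['camera_matrix'];T=im['extrinsics']
    m=(d>0) if mask is None else (mask&(d>0))
    v,u=np.nonzero(m);z=d[v,u]
    P=np.stack([(u-K[0,2])*z/K[0,0],-(v-K[1,2])*z/K[1,1],-z],1)
    return P@T[:3,:3].T+T[:3,3]
E
python3 - <<'E'
from h import *
s=ctrl.get_state();print({k:np.round(v,3) for k,v in s.items()}); print(R.from_rotvec(s['tool_rot']).as_matrix().round(3))
for c in('top','side'):
    im=snap(c,c+'0.png');print(c,im['camera_matrix'].round(1).tolist(),im['extrinsics'].round(3).tolist())
    for q in('lamp','shade','finial_top','dial','dial_mark','swan','rabbit','toy_car'):
        for r in ctrl.outline_of(q,c)[:2]:
            p=pts(im,r['mask']); print(c,q,round(r['confidence'],2),np.round(r['bbox']),*( [p.min(0).round(3),np.median(p,0).round(3),p.max(0).round(3)] if len(p) else []))
E
```

```text
{'time': np.float64(0.0), 'joint_positions': array([ 1.274,  0.322, -0.07 ,  1.452,  0.023,  1.371, -0.057]), 'qd': array([ 0.001, -0.   ,  0.   ,  0.001, -0.   , -0.002, -0.002]), 'joint_torque': array([ 1.0000e-03, -4.9129e+01, -4.0300e-01, -3.1253e+01, -6.4000e-02,
        4.4000e-02,  0.0000e+00]), 'position': array([ 0.199, -0.618,  0.195]), 'tool_rot': array([-3.102e+00, -4.860e-01,  1.000e-03]), 'ft_force': array([ 1.126, -0.36 ,  0.624]), 'torque': array([0.013, 0.031, 0.017]), 'grip_force': np.float64(0.0), 'grip_width': np.float64(1.0)}
[[ 0.952  0.306 -0.001]
 [ 0.306 -0.952  0.002]
 [-0.    -0.002 -1.   ]]
top [[447.7, 0.0, 331.7], [0.0, 447.7, 238.1], [0.0, 0.0, 1.0]] [[-0.001, 0.992, -0.125, 0.431], [-1.0, 0.0, 0.011, 0.002], [0.011, 0.125, 0.992, 0.957], [0.0, 0.0, 0.0, 1.0]]
top lamp 0.72 [237. 234. 169.  80.] [ 0.481  0.018 -0.002] [0.554 0.188 0.052] [0.648 0.378 0.112]
top shade 0.61 [411. 229.  55.  56.] [ 0.514 -0.243 -0.001] [ 0.565 -0.169  0.068] [ 0.633 -0.12   0.108]
top finial_top 0.81 [413. 229.  60.  58.] [ 0.513 -0.237 -0.003] [ 0.565 -0.169  0.068] [ 0.6
[... 951 characters left out ...]
 [ 0.512 -0.289 -0.005] [ 0.554 -0.158  0.053] [ 0.666 -0.118  0.105]
side finial_top 0.79 [379. 220.  60.  64.] [ 0.512 -0.275 -0.005] [ 0.554 -0.157  0.054] [ 0.618 -0.118  0.105]
side dial 0.87 [279. 285.  39.  35.] [0.52  0.051 0.045] [0.548 0.099 0.066] [0.603 0.128 0.096]
side dial_mark 0.67 [227. 340. 217. 170.] [ 0.478 -0.011 -0.005] [0.53  0.215 0.049] [0.679 0.361 0.109]
side swan 0.56 [338. 191.  47.  34.] [ 0.661 -0.27  -0.005] [ 0.693 -0.181  0.032] [ 0.758 -0.147  0.076]
side rabbit 0.94 [439. 260.  25.  45.] [ 0.403 -0.221 -0.004] [ 0.421 -0.182  0.032] [ 0.463 -0.151  0.08 ]
side toy_car 0.63 [300. 380.  63.  67.] [ 0.36   0.122 -0.004] [0.401 0.176 0.039] [0.473 0.201 0.063]
```

View pics/top0.png

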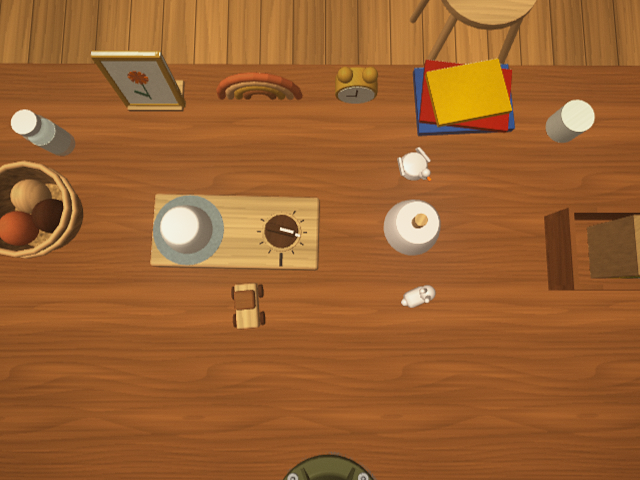

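```bash
python3 - <<'E'
from h import *
from scipy.optimize import least_squares
def circ(p):
    f=least_squares(lambda c:np.hypot(p[:,0]-c[0],p[:,1]-c[1])-c[2],[*p[:,:2].mean(0),.04],loss='soft_l1',f_scale=.002)
    return f.x.round(4),len(p)
def box(p,x0,x1,y0,y1,z0,z1):
    return p[(p[:,0]>x0)&(p[:,0]<x1)&(p[:,1]>y0)&(p[:,1]<y1)&(p[:,2]>z0)&(p[:,2]<z1)]
for c in('top','side'):
    im=snap(c);p=pts(im)
    b=box(p,.45,.7,-.02,.4,.046,.054)
    print(c,'base',cv2.minAreaRect(b[:,:2].astype(np.float32)))
    d=box(p,.45,.68,.2,.38,.09,.12)
    print('dome high pts',circ(d),d[:,2].max(), d[d[:,2]>d[:,2].max()-.004].mean(0).round(4))
    for z in(.06,.07,.08,.09): print(' dome slice',z,circ(box(p,.45,.68,.2,.38,z,z+.01)))
    f=box(p,.5,.65,-.25,-.1,.094,.11);print('finial',f.mean(0).round(4),len(f), f.min(0).round(4),f.max(0).round(4))
    sh=box(p,.5,.65,-.25,-.1,.06,.072);print('shade top',circ(sh),sh.mean(0).round(4)); print('shade wall',circ(box(p,.5,.65,-.25,-.1,.015,.04)))
    k=box(p,.48,.62,.04,.15,.085,.105);
    m,v=cv2.PCACompute(k[:,:2].astype(np.float32),None);print('bar',m.round(4),v.round(3).tolist(),np.degrees(np.arctan2(v[0,1],v[0,0])),np.ptp(k@np.r_[v[0],0]),len(k))
    col=im['color']
    # crop
r=cv2.imread('pics/top0.png')[190:280,140:450];
s=cv2.imread('pics/side0.png')[240:440,110:340]
cv2.imwrite('pics/crop1.png',cv2.resize(r,None,fx=2.5,fy=2.5,interpolation=cv2.INTER_CUBIC))
t=cv2.imread('pics/top0.png')[205:265,250:315];cv2.imwrite('pics/crop2.png',cv2.resize(t,None,fx=9,fy=9,interpolation=cv2.INTER_CUBIC))
E
```

```text
top base ((0.5596856474876404, 0.18938948214054108), (0.33949726819992065, 0.1498025357723236), 88.7115478515625)
dome high pts (array([0.56  , 0.2803, 0.0297]), 1525) 0.11478187855299327 [0.5588 0.2831 0.1115]
 dome slice 0.06 (array([0.5623, 0.2847, 0.0481]), 125)
 dome slice 0.07 (array([0.5621, 0.2845, 0.0463]), 134)
 dome slice 0.08 (array([0.5621, 0.2845, 0.0442]), 170)
 dome slice 0.09 (array([0.5619, 0.2842, 0.041 ]), 219)
finial [ 0.5736 -0.1785  0.104 ] 146 [ 0.5615 -0.1918  0.0944] [ 0.5857 -0.1664  0.1078]
shade top (array([ 0.5739, -0.1789,  0.0352]), 1429) [ 0.5722 -0.177   0.0684]
shade wall (array([ 0.5746, -0.1798,  0.0559]), 327)
bar [[0.5571 0.0941]] [[0.25099998712539673, 0.9679999947547913], [0.9679999947547913, -0.25099998712539673]] 75.43597 0.057688786778808565 224
side base ((0.5574613809585571, 0.19018292427062988), (0.33850952982902527, 0.15123490989208221), 88.69799041748047)
dome high pts (array([0.5545, 0.2865, 0.0295]), 2073) 0.11000192886800775 [0.5586 0.2841 0.1067]
 dome slice 0.06 (array([0.5615, 0.2841, 0.0476]), 308)
 dome slice 0.07 (array([0.5614, 0.284 , 0.0458]), 352)
 dome slice 0.08 (array([0.5614, 0.2841, 0.0435]), 346)
 dome slice 0.09 (array([0.5613, 0.2841, 0.0402]), 459)
finial [ 0.5713 -0.1775  0.1002] 125 [ 0.5596 -0.1931  0.0942] [ 0.5889 -0.1651  0.1047]
shade top (array([ 0.5716, -0.1783,  0.0344]), 996) [ 0.566  -0.1717  0.0661]
shade wall (array([ 0.5734, -0.18  ,  0.0549]), 663)
bar [[0.5545 0.0962]] [[0.25699999928474426, 0.9660000205039978], [0.9660000205039978, -0.25699999928474426]] 75.114174 0.058051887021317417 288
```

View pics/side0.png

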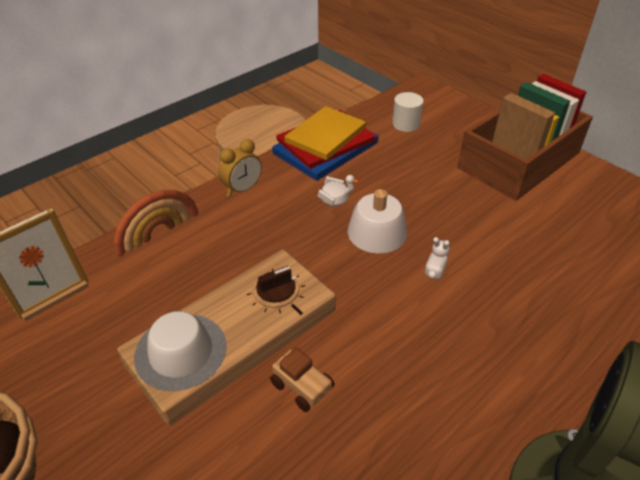

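View pics/crop2.png

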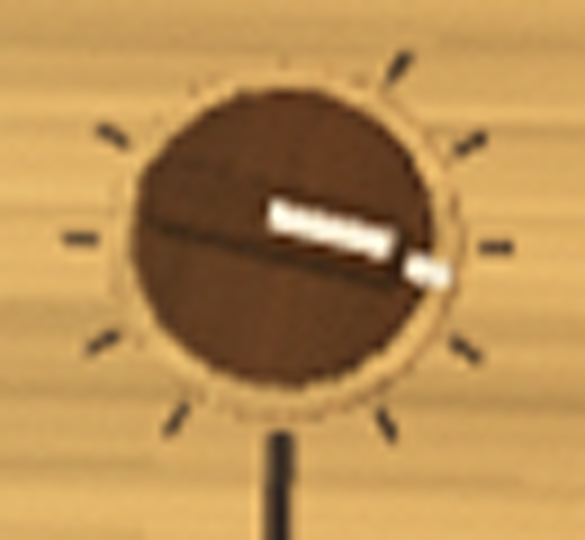

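The top view shows the shade at px (412,227), the dome at (187,229) and the dial at (281,232). The pointer faces right and slightly down, about 77° anticlockwise of the long mark, which is at the front. The swan, rabbit and car stand clear of the path. The side view agrees. Next I go above the shade.

```bash
cat >> h.py <<'E'
def go(x,y,z,yaw=None):
    s=ctrl.get_state();M=R.from_rotvec(s['tool_rot']).as_matrix();p=np.array(s['position'])
    d=M.T@(np.array([x,y,z])-p); cur=np.degrees(np.arctan2(M[1,0],M[0,0]))
    print('t',round(float(s['time']),2),'pos',p.round(4),'yaw',cur.round(2),'tilt',(M[:,2]).round(4),'units',(d/.25).round(3), 'rz', None if yaw is None else round((cur-yaw)/30,3),'F',np.round(s['ft_force'],2),'grip',round(float(s['grip_width']),3),round(float(s['grip_force']),2),'q',np.round(s['joint_positions'],2))
E
python3 -m inch '[{"slide":[0.98,-0.61,0],"angular":[0,0,0],"claw":1},{"slide":[0.98,-0.61,0],"angular":[0,0,0],"claw":1},{"slide":[0.98,-0.61,0],"angular":[0,0,0],"claw":1},{"slide":[0.98,-0.61,0],"angular":[0,0,0],"claw":1},{"slide":[0.98,-0.61,0],"angular":[0,0,0],"claw":1},{"slide":[0.98,-0.61,0],"angular":[0,0,0],"claw":1},{"slide":[0.98,-0.61,0],"angular":[0,0,0],"claw":1},{"slide":[0.98,-0.61,0],"angular":[0,0,0],"claw":1}]' 15
python3 -c "
from h import *
go(.573,-.179,.195)"
```

```text
time: 1.8
position: [0.386, -0.3982, 0.1965]
tool_rot: [3.102, 0.49, -0.0]
ft_force: [-1.2, -0.8, 0.3]
grip_width: 0.997
grip_force: 0.0
t 1.8 pos [ 0.386  -0.3982  0.1965] yaw 17.95 tilt [-1.e-04 -9.e-04 -1.e+00] units [ 0.982 -0.604  0.005] rz None F [-1.22 -0.75  0.27] grip 0.997 0.0 q [ 0.98  0.13 -0.25  1.68  0.03  1.33 -0.53]
```

```bash
python3 -m inch '[{"slide":[0.98,-0.605,0],"angular":[0,0,0],"claw":1},{"slide":[0.98,-0.605,0],"angular":[0,0,0],"claw":1},{"slide":[0.98,-0.605,0],"angular":[0,0,0],"claw":1},{"slide":[0.98,-0.605,0],"angular":[0,0,0],"claw":1},{"slide":[0.98,-0.605,0],"angular":[0,0,0],"claw":1},{"slide":[0.98,-0.605,0],"angular":[0,0,0],"claw":1},{"slide":[0.98,-0.605,0],"angular":[0,0,0],"claw":1},{"slide":[0.98,-0.605,0],"angular":[0,0,0],"claw":1}]' 15
python3 -c "
from h import *
go(.573,-.179,.086)"
```

```text
time: 2.6
position: [0.5721, -0.1812, 0.1958]
tool_rot: [3.103, 0.485, -0.002]
ft_force: [-0.3, -1.2, -0.2]
grip_width: 1.001
grip_force: 0.0
t 2.6 pos [ 0.5721 -0.1812  0.1958] yaw 17.77 tilt [-1.e-03 -7.e-04 -1.e+00] units [ 0.007 -0.008  0.439] rz None F [-0.28 -1.22 -0.25] grip 1.001 0.0 q [ 0.64  0.25 -0.45  1.57  0.11  1.35 -1.08]
```

```bash
python3 -m inch '[{"slide":[0.01,-0.01,0.1],"angular":[0,0,0],"claw":1},{"slide":[0.01,-0.01,0.2],"angular":[0,0,0],"claw":1},{"slide":[0.01,-0.01,0.3],"angular":[0,0,0],"claw":1},{"slide":[0.01,-0.01,0.36],"angular":[0,0,0],"claw":1},{"slide":[0.01,-0.01,0.41],"angular":[0,0,0],"claw":1},{"slide":[0.01,-0.01,0.44],"angular":[0,0,0],"claw":1},{"slide":[0.01,-0.01,0.44],"angular":[0,0,0],"claw":1}]' 20
python3 -c "
from h import *
snap('side','g1.png');im=cv2.imread('pics/g1.png')[140:280,280:480];cv2.imwrite('pics/g1c.png',cv2.resize(im,None,fx=3,fy=3))
go(.573,-.179,.086)"
```

```text
time: 3.3
position: [0.5735, -0.1773, 0.0856]
tool_rot: [-3.104, -0.485, 0.002]
ft_force: [0.1, 0.3, 0.2]
grip_width: 0.999
grip_force: 0.0
t 3.35 pos [ 0.5741 -0.1771  0.0865] yaw 17.79 tilt [ 2.e-04 -3.e-04 -1.e+00] units [-0.007  0.006  0.002] rz None F [ 1.71  0.12 -0.47] grip 1.0 0.0 q [ 0.63  0.33 -0.45  1.7   0.15  1.15 -1.12]
```

View pics/g1c.png

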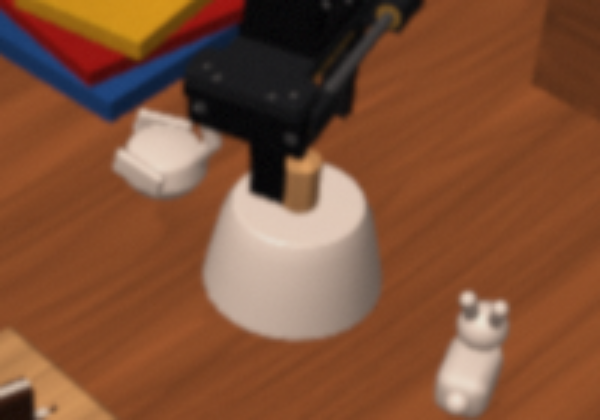

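The crop shows the near finger at (268,185) beside the finial at (303,180). The tips are clear of the shade's top, so I close and lift.

```bash
python3 -m inch '[{"slide":[0,0,0],"angular":[0,0,0],"claw":-0.2},{"slide":[0,0,0],"angular":[0,0,0],"claw":-0.6},{"slide":[0,0,0],"angular":[0,0,0],"claw":-1},{"slide":[0,0,0],"angular":[0,0,0],"claw":-1},{"slide":[0,0,0],"angular":[0,0,0],"claw":-1},{"slide":[0,0,0],"angular":[0,0,0],"claw":-1},{"slide":[0,0,0],"angular":[0,0,0],"claw":-1},{"slide":[0,0,0],"angular":[0,0,0],"claw":-1}]' 25
python3 -c "
from h import *
go(.573,-.179,.086)"
```

```text
time: 4.15
position: [0.574, -0.1767, 0.0862]
tool_rot: [3.104, 0.486, -0.0]
ft_force: [-0.2, -0.1, -0.4]
grip_width: 0.36
grip_force: 0.0
t 4.15 pos [ 0.574  -0.1767  0.0862] yaw 17.81 tilt [-1.e-04 -0.e+00 -1.e+00] units [-0.007  0.008  0.001] rz None F [-0.25 -0.08 -0.35] grip 0.36 0.0 q [ 0.63  0.33 -0.45  1.7   0.15  1.15 -1.12]
```

```bash
python3 -m inch '[{"slide":[0,0,0],"angular":[0,0,0],"claw":-1},{"slide":[0,0,0],"angular":[0,0,0],"claw":-1},{"slide":[0,0,0],"angular":[0,0,0],"claw":-1},{"slide":[0,0,0],"angular":[0,0,0],"claw":-1},{"slide":[0,0,-0.01],"angular":[0,0,0],"claw":-1},{"slide":[0,0,-0.03],"angular":[0,0,0],"claw":-1},{"slide":[0,0,-0.06],"angular":[0,0,0],"claw":-1},{"slide":[0,0,-0.1],"angular":[0,0,0],"claw":-1},{"slide":[0,0,-0.14],"angular":[0,0,0],"claw":-1},{"slide":[0,0,-0.16],"angular":[0,0,0],"claw":-1}]' 25
python3 -c "
from h import *
go(.573,-.179,.24)"
```

```text
time: 5.15
position: [0.5749, -0.1769, 0.1281]
tool_rot: [3.103, 0.486, 0.003]
ft_force: [0.0, -0.5, 1.0]
grip_width: 0.007
grip_force: 0.0
t 5.15 pos [ 0.5749 -0.1769  0.1281] yaw 17.81 tilt [ 2.2e-03 -9.0e-04 -1.0e+00] units [-0.009  0.007 -0.447] rz None F [ 0.02 -0.46  1.02] grip 0.007 0.0 q [ 0.63  0.29 -0.45  1.65  0.13  1.22 -1.11]
```

The fingers closed on nothing, so I look again.

```bash
python3 - <<'E'
from h import *
im=snap('side','g2.png');a=cv2.imread('pics/g2.png')[120:280,280:480]
tp=snap('top','t2.png');b=cv2.imread('pics/t2.png')[150:310,330:530]
cv2.imwrite('pics/g2c.png',np.hstack([cv2.resize(a,None,fx=2,fy=2),cv2.resize(b,None,fx=2,fy=2)]))
for im in(im,tp):
  p=pts(im);q=p[(p[:,0]>.48)&(p[:,0]<.68)&(p[:,1]>-.28)&(p[:,1]<-.08)]
  for z0,z1 in((.01,.03),(.03,.06),(.062,.072),(.074,.09),(.09,.108),(.108,.2)):
    k=q[(q[:,2]>z0)&(q[:,2]<z1)]; print(z0,len(k),k.min(0).round(3),k.mean(0).round(3),k.max(0).round(3)) if len(k) else 0
E
```

```text
0.01 615 [ 0.513 -0.216  0.01 ] [ 0.562 -0.152  0.02 ] [ 0.68 -0.12  0.03]
0.03 897 [ 0.518 -0.219  0.03 ] [ 0.558 -0.154  0.046] [ 0.68  -0.124  0.06 ]
0.062 994 [ 0.526 -0.223  0.062] [ 0.572 -0.174  0.066] [ 0.68  -0.132  0.072]
0.074 86 [ 0.559 -0.202  0.074] [ 0.569 -0.173  0.082] [ 0.676 -0.165  0.09 ]
0.09 145 [ 0.559 -0.192  0.09 ] [ 0.57  -0.177  0.099] [ 0.585 -0.165  0.105]
0.108 114 [ 0.556 -0.192  0.153] [ 0.564 -0.177  0.17 ] [ 0.581 -0.164  0.194]
0.01 173 [ 0.516 -0.234  0.01 ] [ 0.551 -0.169  0.019] [ 0.68 -0.12  0.03]
0.03 226 [ 0.52  -0.232  0.03 ] [ 0.538 -0.18   0.047] [ 0.68  -0.141  0.06 ]
0.062 320 [ 0.527 -0.222  0.062] [ 0.544 -0.186  0.068] [ 0.678 -0.149  0.072]
0.074 27 [ 0.54  -0.205  0.074] [ 0.662 -0.196  0.076] [ 0.679 -0.156  0.08 ]
0.09 2 [ 0.562 -0.18   0.091] [ 0.562 -0.179  0.092] [ 0.562 -0.178  0.092]
```

View pics/g2c.png

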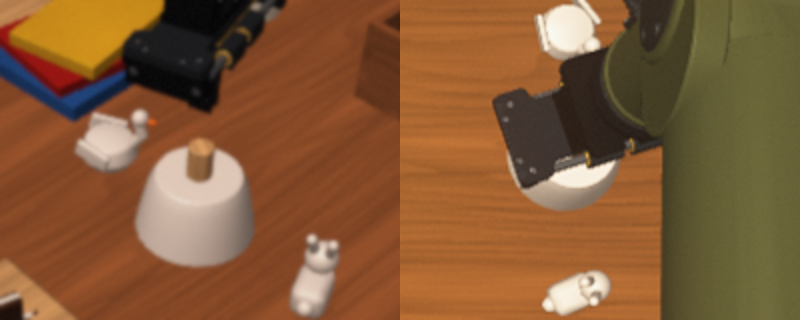

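```bash
python3 - <<'E'
from h import *
im=snap('side','g3.png');go(0.573,-.179,.086)
p=pts(im);T=im['extrinsics'];K=im['camera_matrix']
def proj(w):
    c=T[:3,:3].T@(np.array(w)-T[:3,3]);return (K[0,0]*c[0]/-c[2]+K[0,2],-K[1,1]*c[1]/-c[2]+K[1,2])
a=cv2.imread('pics/g3.png')
s=ctrl.get_state();P=np.array(s['position'])
for w,c in((P,(0,255,0)),(P-[0,0,.011],(0,0,255)),([.573,-.179,.103],(255,0,0)),(P+[0,0,.059],(0,255,255))):
    u,v=proj(w);print(u,v,im['depth'][int(v),int(u)]);cv2.circle(a,(int(u),int(v)),1,c,-1)
cv2.imwrite('pics/g3c.png',cv2.resize(a[90:270,280:480],None,fx=3.3,fy=3.3,interpolation=cv2.INTER_CUBIC))
q=p[(np.hypot(p[:,0]-.574,p[:,1]+.177)<.1)&(p[:,2]>.11)&(p[:,2]<.3)]
for z in np.arange(.11,.3,.01):
    k=q[(q[:,2]>z)&(q[:,2]<z+.01)]
    if len(k): print(round(z,2),len(k),k.min(0).round(3),k.max(0).round(3))
E
```

```text
t 5.3 pos [ 0.5743 -0.1768  0.1269] yaw 17.81 tilt [ 9.e-04 -5.e-04 -1.e+00] units [-0.008  0.007  0.163] rz None F [-0.37  0.08 -0.14] grip 0.007 0.0 q [ 0.63  0.29 -0.45  1.66  0.13  1.22 -1.11]
379.9582799170701 183.40960776461088 1.2856474
379.5685331240478 187.95430534492988 1.2696011
380.42244798470256 193.01032539423446 1.1030619
382.1476063044788 157.8806579091734 0.9162714
0.15 36 [ 0.558 -0.188  0.152] [ 0.582 -0.163  0.16 ]
0.16 26 [ 0.559 -0.189  0.16 ] [ 0.567 -0.168  0.17 ]
0.17 24 [ 0.559 -0.19   0.17 ] [ 0.566 -0.169  0.179]
0.18 20 [ 0.558 -0.189  0.181] [ 0.567 -0.167  0.188]
0.19 6 [ 0.558 -0.189  0.19 ] [ 0.565 -0.166  0.194]
0.22 198 [ 0.51  -0.27   0.221] [ 0.587 -0.082  0.23 ]
0.23 406 [ 0.511 -0.269  0.23 ] [ 0.599 -0.082  0.24 ]
0.24 478 [ 0.51  -0.272  0.24 ] [ 0.598 -0.078  0.25 ]
0.25 297 [ 0.509 -0.275  0.25 ] [ 0.588 -0.077  0.26 ]
0.26 1154 [ 0.51  -0.275  0.26 ] [ 0.596 -0.077  0.27 ]
0.27 264 [ 0.535 -0.199  0.27 ] [ 0.581 -0.12   0.28 ]
0.28 180 [ 0.536 -0.199  0.28 ] [ 0.58  -0.122  0.29 ]
0.29 170 [ 0.536 -0.198  0.29 ] [ 0.58  -0.121  0.3  ]
```

View pics/g3c.png

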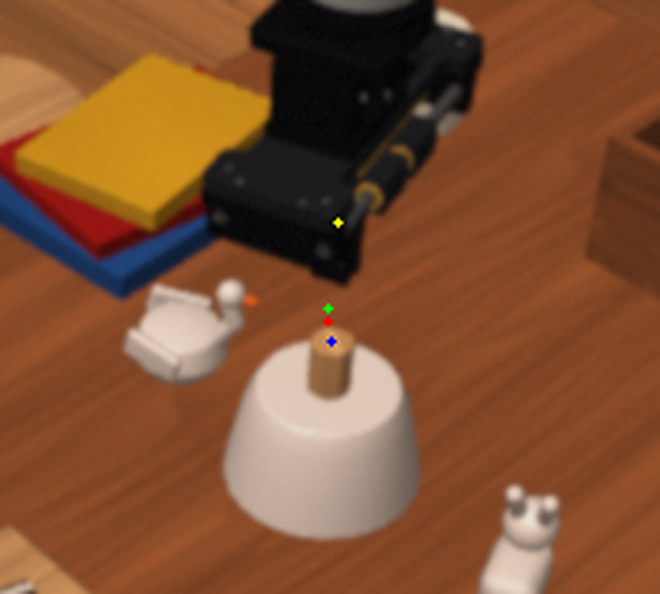

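The picture and depth show the real fingertips at z≈0.152. The reported pose implies 0.116, so the reported TCP height reads about 36 mm too low, while xy agrees. The fingers closed above the finial and nothing moved. I'll aim at a reported z of 0.050 instead.

```bash
python3 -m inch '[{"slide":[0,0,0],"angular":[0,0,0],"claw":0.5},{"slide":[0,0,0],"angular":[0,0,0],"claw":0.5},{"slide":[0,0,0],"angular":[0,0,0],"claw":0.5},{"slide":[0,0,0],"angular":[0,0,0],"claw":0.5},{"slide":[0,0,0],"angular":[0,0,0],"claw":0.5},{"slide":[0,0,0],"angular":[0,0,0],"claw":0.5},{"slide":[0,0,0],"angular":[0,0,0],"claw":0.5},{"slide":[0,0,0],"angular":[0,0,0],"claw":0.5},{"slide":[0,0,0],"angular":[0,0,0],"claw":0.5},{"slide":[0,0,0],"angular":[0,0,0],"claw":0.5}]' 25
python3 -m inch '[{"slide":[-0.005,0.005,0.06],"angular":[0,0,0],"claw":0.5},{"slide":[-0.005,0.005,0.12],"angular":[0,0,0],"claw":0.5},{"slide":[-0.005,0.005,0.18],"angular":[0,0,0],"claw":0.5},{"slide":[-0.005,0.005,0.24],"angular":[0,0,0],"claw":0.5},{"slide":[-0.005,0.005,0.28],"angular":[0,0,0],"claw":0.5},{"slide":[-0.005,0.005,0.3],"angular":[0,0,0],"claw":0.5},{"slide":[-0.005,0.005,0.305],"angular":[0,0,0],"claw":0.5},{"slide":[-0.005,0.005,0.305],"angular":[0,0,0],"claw":0.5}]' 25
python3 -m inch '[{"slide":[0,0,0],"angular":[0,0,0],"claw":-1},{"slide":[0,0,0],"angular":[0,0,0],"claw":-1},{"slide":[0,0,0],"angular":[0,0,0],"claw":-1},{"slide":[0,0,0],"angular":[0,0,0],"claw":-1},{"slide":[0,0,0],"angular":[0,0,0],"claw":-1},{"slide":[0,0,0],"angular":[0,0,0],"claw":-1},{"slide":[0,0,0],"angular":[0,0,0],"claw":-1},{"slide":[0,0,0],"angular":[0,0,0],"claw":-1},{"slide":[0,0,0],"angular":[0,0,0],"claw":-1},{"slide":[0,0,0],"angular":[0,0,0],"claw":-1}]' 25
```

```text
time: 6.3
position: [0.574, -0.1767, 0.1263]
tool_rot: [3.104, 0.486, 0.0]
ft_force: [-0.2, -0.3, 0.5]
grip_width: 0.737
grip_force: 0.0
time: 7.1
position: [0.5735, -0.1783, 0.0502]
tool_rot: [3.104, 0.486, 0.001]
ft_force: [0.0, 0.7, -0.2]
grip_width: 0.749
grip_force: 0.0
time: 8.1
position: [0.5733, -0.1787, 0.0501]
tool_rot: [3.103, 0.486, 0.0]
ft_force: [0.1, -2.0, 1.2]
grip_width: 0.292
grip_force: 25.0
```

Gripped: width 0.292 ≈ 25 mm at 25 N. I lift it gently.

```bash
python3 -m inch '[{"slide":[0,0,-0.02],"angular":[0,0,0],"claw":-1},{"slide":[0,0,-0.06],"angular":[0,0,0],"claw":-1},{"slide":[0,0,-0.12],"angular":[0,0,0],"claw":-1},{"slide":[0,0,-0.2],"angular":[0,0,0],"claw":-1},{"slide":[0,0,-0.28],"angular":[0,0,0],"claw":-1},{"slide":[0,0,-0.36],"angular":[0,0,0],"claw":-1},{"slide":[0,0,-0.44],"angular":[0,0,0],"claw":-1},{"slide":[0,0,-0.48],"angular":[0,0,0],"claw":-1},{"slide":[0,0,-0.5],"angular":[0,0,0],"claw":-1},{"slide":[0,0,-0.5],"angular":[0,0,0],"claw":-1}]' 25
python3 -c "
from h import *
go(.561,.2855,.175)"
```

```text
time: 9.1
position: [0.5734, -0.1782, 0.1756]
tool_rot: [3.103, 0.486, 0.001]
ft_force: [-1.1, -0.4, -1.9]
grip_width: 0.293
grip_force: 25.0
t 9.1 pos [ 0.5734 -0.1782  0.1756] yaw 17.81 tilt [ 8.e-04 -4.e-04 -1.e+00] units [ 0.52  -1.781  0.002] rz None F [-1.06 -0.41 -1.95] grip 0.293 25.0 q [ 0.64  0.26 -0.45  1.6   0.12  1.31 -1.09]
```

```bash
python3 -m inch '[{"slide":[0.01,-0.04,0],"angular":[0,0,0],"claw":-1},{"slide":[0.035,-0.12,0],"angular":[0,0,0],"claw":-1},{"slide":[0.07,-0.24,0],"angular":[0,0,0],"claw":-1},{"slide":[0.105,-0.36,0],"angular":[0,0,0],"claw":-1},{"slide":[0.14,-0.48,0],"angular":[0,0,0],"claw":-1},{"slide":[0.175,-0.6,0],"angular":[0,0,0],"claw":-1},{"slide":[0.21,-0.72,0],"angular":[0,0,0],"claw":-1},{"slide":[0.24,-0.82,0],"angular":[0,0,0],"claw":-1},{"slide":[0.255,-0.87,0],"angular":[0,0,0],"claw":-1},{"slide":[0.26,-0.89,0],"angular":[0,0,0],"claw":-1}]' 25
python3 -m inch '[{"slide":[0.01,-0.04,0],"angular":[0,0,0],"claw":-1},{"slide":[0.035,-0.12,0],"angular":[0,0,0],"claw":-1},{"slide":[0.07,-0.24,0],"angular":[0,0,0],"claw":-1},{"slide":[0.105,-0.36,0],"angular":[0,0,0],"claw":-1},{"slide":[0.14,-0.48,0],"angular":[0,0,0],"claw":-1},{"slide":[0.175,-0.6,0],"angular":[0,0,0],"claw":-1},{"slide":[0.21,-0.72,0],"angular":[0,0,0],"claw":-1},{"slide":[0.24,-0.82,0],"angular":[0,0,0],"claw":-1},{"slide":[0.255,-0.87,0],"angular":[0,0,0],"claw":-1},{"slide":[0.26,-0.89,0],"angular":[0,0,0],"claw":-1}]' 25
python3 - <<'E'
from h import *
from scipy.optimize import least_squares
ims={c:snap(c,c+'4.png') for c in('side','top')};snap('side')
go(.561,.2855,.175)
for c,im in ims.items():
  p=pts(im);p=p[(p[:,0]>.46)&(p[:,0]<.66)&(p[:,1]>.18)&(p[:,1]<.39)&(p[:,2]>.115)]
  for z in(.13,.14,.15,.16,.17):
    k=p[(p[:,2]>z)&(p[:,2]<z+.01)]
    if len(k)>20:
      r=.061-(z+.005-.125)*.018/.068
      f=least_squares(lambda c:np.hypot(k[:,0]-c[0],k[:,1]-c[1])-r,[.56,.285],loss='soft_l1',f_scale=.002);print(c,z,len(k),f.x.round(4))
  print(c,'minz',np.percentile(p[:,2],1))
a=cv2.imread('pics/side4.png')[190:440,60:360];cv2.imwrite('pics/s4c.png',cv2.resize(a,None,fx=2,fy=2))
E
```

```text
time: 10.1
position: [0.5662, 0.0555, 0.1743]
tool_rot: [-3.103, -0.491, 0.002]
ft_force: [-0.0, -0.7, -0.1]
grip_width: 0.294
grip_force: 25.0
time: 11.1
position: [0.5608, 0.2857, 0.1746]
tool_rot: [3.104, 0.487, -0.001]
ft_force: [-0.4, 0.0, -1.4]
grip_width: 0.29
grip_force: 25.0
t 11.25 pos [0.5615 0.2834 0.1747] yaw 17.7 tilt [-1.0e-04 -1.5e-03 -1.0e+00] units [ 0.001 -0.009 -0.001] rz None F [-0.14 -0.42 -1.64] grip 0.29 25.0 q [ 0.04  0.37 -0.7   1.52  0.24  1.35 -1.94]
side 0.13 497 [0.5601 0.2866]
side 0.14 462 [0.5592 0.287 ]
side 0.15 496 [0.5586 0.2873]
side 0.16 486 [0.558  0.2875]
side 0.17 531 [0.5577 0.2876]
side minz 0.13183163733395806
top 0.13 165 [0.5604 0.2862]
top 0.14 158 [0.5597 0.2858]
top 0.15 164 [0.5591 0.2855]
top 0.16 164 [0.5587 0.285 ]
top 0.17 171 [0.5584 0.2846]
top minz 0.14019135045427647
```

View pics/s4c.png

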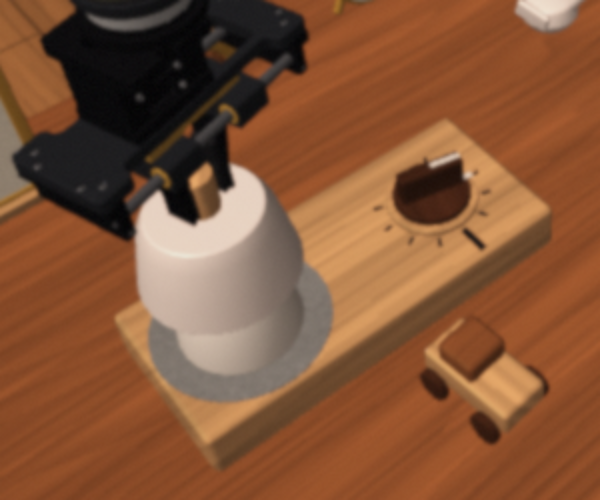

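The side crop shows the shade level above the dome, with its rim clear of it (about (225,330)). The finial is held at (205,190). I'll check the centring with the same fit I used on the dome.

```bash
python3 - <<'E'
from h import *
from scipy.optimize import least_squares
P=[]
for c in('side','top'):
  im=snap(c);p=pts(im);p=p[(p[:,0]>.46)&(p[:,0]<.66)&(p[:,1]>.18)&(p[:,1]<.39)]
  def fit(z0,z1):
    k=p[(p[:,2]>z0)&(p[:,2]<z1)]
    if len(k)<20: return 'none'
    return least_squares(lambda c:np.hypot(k[:,0]-c[0],k[:,1]-c[1])-c[2],[.56,.285,.05],loss='soft_l1',f_scale=.001).x.round(4),len(k)
  print(c,'shade',fit(.135,.15),fit(.15,.165),fit(.165,.18),'dome',fit(.056,.066),fit(.066,.076))
  P.append(ctrl.get_state()['position'])
go(.561,.2855,.175);print(np.round(P,4))
E
```

```text
side shade (array([0.5609, 0.2842, 0.057 ]), 715) (array([0.5611, 0.2842, 0.0541]), 721) (array([0.5606, 0.2844, 0.0504]), 788) dome (array([0.5613, 0.284 , 0.0481]), 310) (array([0.5618, 0.2839, 0.0468]), 326)
top shade (array([0.5621, 0.2845, 0.058 ]), 232) (array([0.5616, 0.2842, 0.0544]), 249) (array([0.5616, 0.2841, 0.0511]), 253) dome (array([0.5781, 0.3063, 0.0742]), 100) (array([0.5633, 0.2871, 0.0498]), 70)
t 11.35 pos [0.5617 0.283  0.1748] yaw 17.65 tilt [ 2.0e-04 -1.5e-03 -1.0e+00] units [ 0.001 -0.01  -0.001] rz None F [-0.25  0.72 -2.03] grip 0.293 25.0 q [ 0.04  0.36 -0.7   1.52  0.24  1.35 -1.94]
[[0.5616 0.283  0.1747]
 [0.5617 0.283  0.1748]]
```

Aligned within about 0.5 mm and level, so I lower it.

```bash
python3 -m inch '[{"slide":[0,0,0.03],"angular":[0,0,0],"claw":-1},{"slide":[0,0,0.07],"angular":[0,0,0],"claw":-1},{"slide":[0,0,0.11],"angular":[0,0,0],"claw":-1},{"slide":[0,0,0.15],"angular":[0,0,0],"claw":-1},{"slide":[0,0,0.19],"angular":[0,0,0],"claw":-1},{"slide":[0,0,0.23],"angular":[0,0,0],"claw":-1},{"slide":[0,0,0.26],"angular":[0,0,0],"claw":-1},{"slide":[0,0,0.28],"angular":[0,0,0],"claw":-1},{"slide":[0,0,0.29],"angular":[0,0,0],"claw":-1},{"slide":[0,0,0.29],"angular":[0,0,0],"claw":-1}]' 25
python3 -m inch '[{"slide":[0,0,0.002],"angular":[0,0,0],"claw":-1},{"slide":[0,0,0.004],"angular":[0,0,0],"claw":-1},{"slide":[0,0,0.006],"angular":[0,0,0],"claw":-1},{"slide":[0,0,0.008],"angular":[0,0,0],"claw":-1},{"slide":[0,0,0.01],"angular":[0,0,0],"claw":-1},{"slide":[0,0,0.01],"angular":[0,0,0],"claw":-1}]' 25
python3 - <<'E'
from h import *
go(.561,.2855,.1)
for c in('side','top'):
  p=pts(snap(c));k=p[(abs(p[:,0]-.561)<.045)&(abs(p[:,1]-.284)<.045)&(p[:,2]>.105)&(p[:,2]<.13)]
  h,e=np.histogram(k[:,2],np.arange(.105,.13,.001));print(c,'shade top z peak',e[h.argmax()])
E
```

```text
time: 12.35
position: [0.5608, 0.2852, 0.1022]
tool_rot: [3.104, 0.486, -0.001]
ft_force: [0.0, -0.1, -0.5]
grip_width: 0.293
grip_force: 25.0
time: 12.95
position: [0.5609, 0.2852, 0.1001]
tool_rot: [3.104, 0.486, 0.0]
ft_force: [-0.2, -0.2, -0.5]
grip_width: 0.291
grip_force: 25.0
t 12.95 pos [0.5609 0.2852 0.1001] yaw 17.8 tilt [ 1.e-04 -1.e-04 -1.e+00] units [ 0.001 -0.001  0.001] rz None F [-0.24 -0.24 -0.54] grip 0.291 25.0 q [ 0.02  0.42 -0.68  1.61  0.28  1.22 -1.97]
side shade top z peak 0.117
top shade top z peak 0.12000000000000001
```

```bash
python3 -m inch '[{"slide":[0,0,0.002],"angular":[0,0,0],"claw":-1},{"slide":[0,0,0.004],"angular":[0,0,0],"claw":-1},{"slide":[0,0,0.006],"angular":[0,0,0],"claw":-1},{"slide":[0,0,0.006],"angular":[0,0,0],"claw":-1}]' 25
python3 -c "
from h import *
go(.561,.2855,.1)"
```

```text
time: 13.45
position: [0.561, 0.2852, 0.1001]
tool_rot: [3.103, 0.486, 0.001]
ft_force: [-4.2, -2.1, 8.2]
grip_width: 0.29
grip_force: 25.0
t 13.45 pos [0.561  0.2852 0.1001] yaw 17.81 tilt [ 7.e-04 -5.e-04 -1.e+00] units [ 0.    -0.001  0.   ] rz None F [-4.21 -2.1   8.19] grip 0.29 25.0 q [ 0.02  0.42 -0.68  1.61  0.28  1.21 -1.97]
```

The rim is seated (8 N reaction). I release it slowly and lift off.

```bash
python3 -m inch '[{"slide":[0,0,-0.002],"angular":[0,0,0],"claw":-0.3},{"slide":[0,0,-0.004],"angular":[0,0,0],"claw":-0.1},{"slide":[0,0,-0.004],"angular":[0,0,0],"claw":0.3},{"slide":[0,0,-0.004],"angular":[0,0,0],"claw":0.3},{"slide":[0,0,-0.004],"angular":[0,0,0],"claw":0.3},{"slide":[0,0,-0.004],"angular":[0,0,0],"claw":0.3},{"slide":[0,0,-0.004],"angular":[0,0,0],"claw":0.3},{"slide":[0,0,-0.004],"angular":[0,0,0],"claw":0.3}]' 25
python3 -m inch '[{"slide":[0,0,-0.04],"angular":[0,0,0],"claw":0.3},{"slide":[0,0,-0.1],"angular":[0,0,0],"claw":0.3},{"slide":[0,0,-0.18],"angular":[0,0,0],"claw":0.3},{"slide":[0,0,-0.26],"angular":[0,0,0],"claw":0.3},{"slide":[0,0,-0.32],"angular":[0,0,0],"claw":0.3},{"slide":[0,0,-0.36],"angular":[0,0,0],"claw":0.3},{"slide":[0,0,-0.36],"angular":[0,0,0],"claw":0.3}]' 25
python3 - <<'E'
from h import *
from scipy.optimize import least_squares
go(.556,.0955,.19,75.3)
for c in('side','top'):
  p=pts(snap(c,c+'5.png'));p=p[(abs(p[:,0]-.561)<.08)&(abs(p[:,1]-.284)<.08)]
  for z0,z1 in((.06,.075),(.075,.09),(.09,.105)):
    k=p[(p[:,2]>z0)&(p[:,2]<z1)];print(c,least_squares(lambda c:np.hypot(k[:,0]-c[0],k[:,1]-c[1])-c[2],[.56,.285,.05],loss='soft_l1',f_scale=.001).x.round(4) if len(k)>20 else 0)
  k=p[(p[:,2]>.112)&(p[:,2]<.122)&(np.hypot(p[:,0]-.561,p[:,1]-.2845)<.036)]
  if len(k)>30:
    A=np.c_[k[:,:2],np.ones(len(k))];s,*_=np.linalg.lstsq(A-[.561,.2845,0],k[:,2],rcond=None);print('plane',s.round(4),len(k))
E
```

```text
time: 14.25
position: [0.5609, 0.2852, 0.0994]
tool_rot: [3.104, 0.486, -0.0]
ft_force: [-0.1, 0.9, -0.5]
grip_width: 0.649
grip_force: 0.0
time: 14.95
position: [0.5617, 0.2858, 0.1915]
tool_rot: [-3.103, -0.486, -0.005]
ft_force: [0.2, 0.4, -0.2]
grip_width: 0.65
grip_force: 0.0
t 14.95 pos [0.5617 0.2858 0.1915] yaw 17.81 tilt [ 0.0029  0.0012 -1.    ] units [-0.255  0.718  0.005] rz -1.916 F [ 0.2   0.43 -0.21] grip 0.65 0.0 q [ 0.04  0.36 -0.7   1.49  0.23  1.37 -1.94]
side [0.5605 0.286  0.0573]
side [0.5604 0.2862 0.0541]
side [0.5603 0.2862 0.0506]
plane [0.0011 0.0018 0.117 ] 1075
top [0.5611 0.2866 0.0577]
top [0.5611 0.2866 0.0547]
top [0.561  0.2865 0.0515]
plane [0.0048 0.0027 0.1196] 607
```

The shade is let go, level (<0.005 rad), and about 2 mm off centre. Now I go to the dial and turn the tool square to the bar.

```bash
python3 -m inch '[{"slide":[-0.04,0.11,0],"angular":[0,0,-0.15],"claw":0.3},{"slide":[-0.08,0.22,0],"angular":[0,0,-0.4],"claw":0.3},{"slide":[-0.12,0.33,0],"angular":[0,0,-0.65],"claw":0.3},{"slide":[-0.16,0.46,0],"angular":[0,0,-0.9],"claw":0.3},{"slide":[-0.2,0.58,0],"angular":[0,0,-1],"claw":0.3},{"slide":[-0.24,0.67,0],"angular":[0,0,-1],"claw":0.3},{"slide":[-0.255,0.718,0],"angular":[0,0,-1],"claw":0.3},{"slide":[-0.255,0.718,0],"angular":[0,0,-1],"claw":0.3}]' 25
python3 -m inch '[{"slide":[0,0,0],"angular":[0,0,-0.2],"claw":0.3},{"slide":[0,0,0],"angular":[0,0,-0.45],"claw":0.3},{"slide":[0,0,0],"angular":[0,0,-0.7],"claw":0.3},{"slide":[0,0,0],"angular":[0,0,-0.916],"claw":0.3},{"slide":[0,0,0],"angular":[0,0,-0.916],"claw":0.3},{"slide":[0,0,0],"angular":[0,0,-0.916],"claw":0.3}]' 25
python3 -c "
from h import *
go(.556,.095,.046,75.3)"
```

```text
time: 15.85
position: [0.555, 0.0925, 0.1886]
tool_rot: [2.874, 1.267, -0.002]
ft_force: [-0.1, 0.6, 0.9]
grip_width: 0.648
grip_force: 0.0
time: 16.45
position: [0.5549, 0.0964, 0.1893]
tool_rot: [-2.488, -1.917, -0.0]
ft_force: [0.1, 0.4, -1.0]
grip_width: 0.654
grip_force: 0.0
t 16.45 pos [0.5549 0.0964 0.1893] yaw 75.25 tilt [-4.e-04  8.e-04 -1.e+00] units [-0.005  0.006  0.573] rz -0.002 F [ 0.09  0.41 -0.95] grip 0.654 0.0 q [ 0.46  0.21 -0.77  1.66  0.15  1.33 -0.59]
```

```bash
python3 -m inch '[{"slide":[-0.003,0.004,0.08],"angular":[0,0,0],"claw":0.3},{"slide":[-0.003,0.004,0.18],"angular":[0,0,0],"claw":0.3},{"slide":[-0.003,0.004,0.28],"angular":[0,0,0],"claw":0.3},{"slide":[-0.003,0.004,0.37],"angular":[0,0,0],"claw":0.3},{"slide":[-0.003,0.004,0.45],"angular":[0,0,0],"claw":0.3},{"slide":[-0.003,0.004,0.51],"angular":[0,0,0],"claw":0.3},{"slide":[-0.003,0.004,0.55],"angular":[0,0,0],"claw":0.3},{"slide":[-0.003,0.004,0.57],"angular":[0,0,0],"claw":0.3},{"slide":[-0.003,0.004,0.57],"angular":[0,0,0],"claw":0.3}]' 15
python3 -m inch '[{"slide":[0,0,0],"angular":[0,0,0],"claw":-1},{"slide":[0,0,0],"angular":[0,0,0],"claw":-1},{"slide":[0,0,0],"angular":[0,0,0],"claw":-1},{"slide":[0,0,0],"angular":[0,0,0],"claw":-1},{"slide":[0,0,0],"angular":[0,0,0],"claw":-1},{"slide":[0,0,0],"angular":[0,0,0],"claw":-1},{"slide":[0,0,0],"angular":[0,0,0],"claw":-1},{"slide":[0,0,0],"angular":[0,0,0],"claw":-1},{"slide":[0,0,0],"angular":[0,0,0],"claw":-1}]' 15
python3 -c "
from h import *
go(.556,.095,.046,-1.3)"
```

```text
time: 17.35
position: [0.5558, 0.094, 0.0467]
tool_rot: [-2.488, -1.918, 0.0]
ft_force: [-0.0, 0.6, 0.3]
grip_width: 0.651
grip_force: 0.0
time: 18.25
position: [0.5587, 0.093, 0.0473]
tool_rot: [2.486, 1.916, 0.007]
ft_force: [6.8, -0.6, -5.9]
grip_width: 0.16
grip_force: 15.0
t 18.25 pos [0.5587 0.093  0.0473] yaw 75.24 tilt [ 5.5e-03  2.0e-04 -1.0e+00] units [ 0.005 -0.013  0.005] rz 2.551 F [ 6.84 -0.58 -5.9 ] grip 0.16 15.0 q [ 0.41  0.35 -0.73  1.82  0.27  1.07 -0.67]
```

Bar gripped (14 mm). Turning clockwise, with a 2 mm centring shift.

```bash
python3 -m inch '[{"slide":[0,0.008,0],"angular":[0,0,0.1],"claw":-1},{"slide":[0,0.008,0],"angular":[0,0,0.25],"claw":-1},{"slide":[0,0.008,0],"angular":[0,0,0.4],"claw":-1},{"slide":[0,0.008,0],"angular":[0,0,0.55],"claw":-1},{"slide":[0,0.008,0],"angular":[0,0,0.7],"claw":-1},{"slide":[0,0.008,0],"angular":[0,0,0.85],"claw":-1},{"slide":[0,0.008,0],"angular":[0,0,0.95],"claw":-1},{"slide":[0,0.008,0],"angular":[0,0,1],"claw":-1},{"slide":[0,0.008,0],"angular":[0,0,1],"claw":-1}]' 25
python3 -c "
from h import *
go(.556,.095,.046,-1.3)"
```

```text
time: 19.15
position: [0.5584, 0.0932, 0.0472]
tool_rot: [2.899, 1.209, 0.002]
ft_force: [1.8, -0.6, 0.7]
grip_width: 0.161
grip_force: 25.0
t 19.15 pos [0.5584 0.0932 0.0472] yaw 45.29 tilt [ 1.2e-03 -1.0e-04 -1.0e+00] units [-0.002 -0.012  0.005] rz 1.553 F [ 1.83 -0.65  0.69] grip 0.161 25.0 q [ 0.34  0.33 -0.64  1.82  0.23  1.07 -1.17]
```

```bash
python3 -m inch '[{"slide":[0,0,0],"angular":[0,0,0.1],"claw":-1},{"slide":[0,0,0],"angular":[0,0,0.25],"claw":-1},{"slide":[0,0,0],"angular":[0,0,0.4],"claw":-1},{"slide":[0,0,0],"angular":[0,0,0.55],"claw":-1},{"slide":[0,0,0],"angular":[0,0,0.7],"claw":-1},{"slide":[0,0,0],"angular":[0,0,0.85],"claw":-1},{"slide":[0,0,0],"angular":[0,0,0.95],"claw":-1},{"slide":[0,0,0],"angular":[0,0,1],"claw":-1},{"slide":[0,0,0],"angular":[0,0,1],"claw":-1}]' 25
python3 -m inch '[{"slide":[0,0,0],"angular":[0,0,0.1],"claw":-1},{"slide":[0,0,0],"angular":[0,0,0.2],"claw":-1},{"slide":[0,0,0],"angular":[0,0,0.3],"claw":-1},{"slide":[0,0,0],"angular":[0,0,0.4],"claw":-1},{"slide":[0,0,0],"angular":[0,0,0.5],"claw":-1},{"slide":[0,0,0],"angular":[0,0,0.55],"claw":-1},{"slide":[0,0,0],"angular":[0,0,0.55],"claw":-1},{"slide":[0,0,0],"angular":[0,0,0.55],"claw":-1}]' 25
python3 -c "
from h import *
go(.556,.095,.046,-1.3)"
```

```text
time: 20.05
position: [0.5582, 0.0935, 0.0472]
tool_rot: [-3.113, -0.419, -0.001]
ft_force: [2.6, 0.5, 1.3]
grip_width: 0.157
grip_force: 25.0
time: 20.85
position: [0.5582, 0.0937, 0.0472]
tool_rot: [-3.141, 0.031, -0.001]
ft_force: [2.5, 0.9, 1.7]
grip_width: 0.159
grip_force: 25.0
t 20.85 pos [0.5582 0.0937 0.0472] yaw -1.14 tilt [ 8.e-04  6.e-04 -1.e+00] units [-0.009 -0.005  0.005] rz 0.005 F [2.48 0.88 1.68] grip 0.159 25.0 q [ 0.23  0.31 -0.52  1.82  0.17  1.06 -1.94]
```

```bash
python3 -m inch '[{"slide":[0,0,0],"angular":[0,0,0],"claw":-0.5},{"slide":[0,0,0],"angular":[0,0,0],"claw":-0.1},{"slide":[0,0,0],"angular":[0,0,0],"claw":0},{"slide":[0,0,0],"angular":[0,0,0],"claw":0},{"slide":[0,0,0],"angular":[0,0,0],"claw":0},{"slide":[0,0,0],"angular":[0,0,0],"claw":0},{"slide":[0,0,0],"angular":[0,0,0],"claw":0}]' 25
python3 -m inch '[{"slide":[0,0,-0.05],"angular":[0,0,0],"claw":0},{"slide":[0,0,-0.12],"angular":[0,0,0],"claw":0},{"slide":[0,0,-0.22],"angular":[0,0,0],"claw":0},{"slide":[0,0,-0.34],"angular":[0,0,0],"claw":0},{"slide":[0,0,-0.46],"angular":[0,0,0],"claw":0},{"slide":[0,0,-0.58],"angular":[0,0,0],"claw":0},{"slide":[0,0,-0.66],"angular":[0,0,0],"claw":0},{"slide":[0,0,-0.7],"angular":[0,0,0],"claw":0},{"slide":[0,0,-0.7],"angular":[0,0,0],"claw":0}]' 25
python3 - <<'E'
from h import *
go(.556,-.1,.22)
im=snap('side','s6.png');p=pts(im)
k=p[(abs(p[:,0]-.556)<.04)&(abs(p[:,1]-.095)<.04)&(p[:,2]>.085)&(p[:,2]<.105)]
m,v=cv2.PCACompute(k[:,:2].astype(np.float32),None);print('bar',m.round(4),np.degrees(np.arctan2(v[0,1],v[0,0])),len(k))
q=p[(np.hypot(p[:,0]-.5608,p[:,1]-.2863)<.036)&(p[:,2]>.11)&(p[:,2]<.125)];print(len(q),np.median(q[:,2]))
a=cv2.imread('pics/s6.png')[190:440,60:360];cv2.imwrite('pics/s6c.png',cv2.resize(a,None,fx=2.4,fy=2.4))
E
```

```text
time: 21.55
position: [0.5577, 0.0933, 0.047]
tool_rot: [3.141, -0.033, -0.0]
ft_force: [-0.4, 0.1, -0.8]
grip_width: 0.496
grip_force: 0.0
time: 22.45
position: [0.5586, 0.0936, 0.2239]
tool_rot: [-3.141, 0.033, -0.005]
ft_force: [0.0, -0.0, 0.3]
grip_width: 0.501
grip_force: 0.0
t 22.45 pos [0.5586 0.0936 0.2239] yaw -1.21 tilt [ 3.2e-03  1.0e-04 -1.0e+00] units [0.006 0.774 0.015] rz None F [ 0.03 -0.01  0.31] grip 0.501 0.0 q [ 0.27  0.16 -0.54  1.61  0.08  1.39 -1.87]
bar [[0.5537 0.0963]] -0.9478534 265
1109 0.11701201700314723
```

View pics/s6c.png

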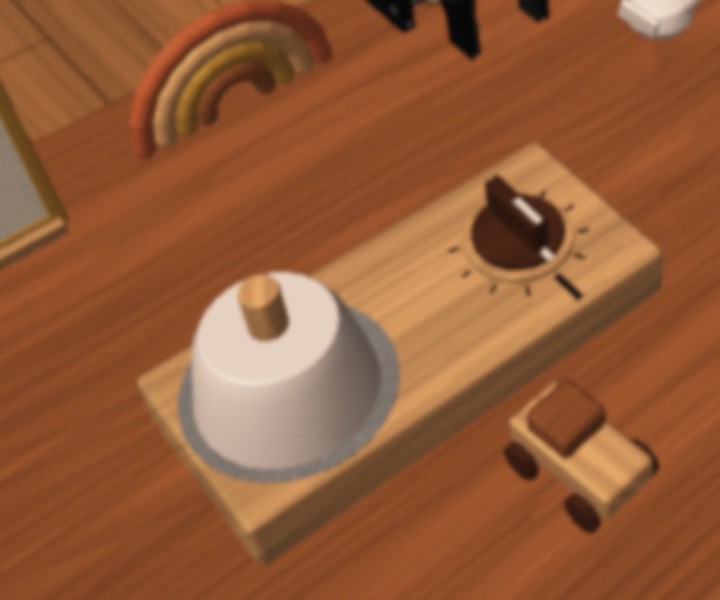

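The picture shows the shade seated inside the grey ring (centre about (285,380)), the pointer (545,253) in line with the long mark (568,287), and the car in place. The gripper is clear. The bar is within 0.5° of the mark direction, so I hand in.

```bash
python3 -c "
from bench import ctrl
print(ctrl.close_job())"
```

```text
the job is handed in; nothing more can be done
None
```

The job is handed in, verdict not shown: the shade is level on the base about 2 mm off the dome's axis, the dial's pointer is within about 0.5° of the long mark, and nothing touched the animals or the car.

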